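# Clear the vase stand and hold the vase over it

### The arm

A 6-joint arm with a two-finger parallel gripper is mounted at the origin on the work surface. World frame = base frame: x ahead of the robot, y to its left, z up, the work surface at z = 0. Lengths are in mm, angles in rad, forces in N, time in s.
With the tool pointing down it reaches from about 350 to 975 mm from the base axis. Payload 7.1 kg.
Tool frame: the origin (TCP) lies midway between the tips of the shut fingers; the grasp point (between the pads) lies 19 mm behind it (ctrl.grip_depth is the distance from the TCP to the grasp point, in mm); z points along the fingers, y is the line along which they close (so a half turn about z gives the same grasp; the last joint's range is limited). The gripper opens to 88 mm and grips with 3 to 60 N. Pads are 20 mm wide; open, the fingers measure 115 mm over their backs; the gripper's body (75 mm by 178 mm) begins 61 mm behind the grasp point.
Start: joints at [-1.274, 0.423, 1.63, -0, 1.089, -0.019], TCP at [194.128, -594.07, 183.775] pointing down, gripper open.
Joint ranges: [-3, 3], [-0.9, 2.11], [0.09, 2.58], [-1.31, 4.45], [0.11, 2.69], [-2.54, 2.54]. Speed limits (rad/s): [2.39, 2.39, 3.01, 3.14, 3.14, 3.14].

### API

Orientations are given as a rotation vector (axis times angle).
In Python, from workcell import ctrl, cams gives the robot as it stands.
- The arm moves only by the tool move_arm, never from a script. Its argument "steps" is a list of rows, each a list of 3 entries, a list of its own where there are three numbers: the shift along the tool's x, y, z in units of 25 mm (1.0 is 25 mm), then the turn about the tool's z in units of 5 degrees (1.0 is 5 degrees), then the closure, from 0 (fully open) to 1 (shut). A call has 1 to 20 rows; each row shifts and turns the commanded pose from where the row before left it, along the tool's axes as they then stand; what a row does not reach is not made up. A row lasts 1/12 s, in which the tool goes at most 41.7 mm and 7.16 degrees, less where a joint would pass 70% of its speed; a pose out of reach is approached as far as the arm can. A call is refused whole if a number of a shift passes 1 or a number of a turn 1, either way. A call with a gripper value outside its range is refused whole. The fingers move at their own pace and stop on an object; the grip force is fixed at half the most. Time passes only in rows, so rows that do not move let the fingers close. It gives the time, the measured TCP pose, the force, the opening and the grip force at its end, in the units of the state.
- ctrl.get_obs(): the state, without advancing time (a new reading comes with each control period).
- cams.get_image(name): name is "scene" or "top" or "wrist"; returns a dict with "image" (400x640x3 uint8, red, green, blue), "camera_matrix" (3x3 intrinsics, pixels), "xyz" and "rotation" of the camera in the world; the wrist camera has in their place "mount" (4x4, takes a point from camera to tool coordinates, whose origin is the TCP and whose axes are the flange's). Camera axes: x right, y down, z forward; pixel columns grow to the right and rows downward; lengths in mm; the calibration is good to about 2 mm. A picture is of the moment at which its call begins: read the wrist's pose just before it. There is no depth.
- ctrl.close_job(): hands the job in; it is judged then, once.
Trained networks look in the newest picture that a camera, given by its name, has taken for a name from the list of things; names that differ only in an ending like _2 or _b are one class to them, and where a whole thing is asked for, a point or a joint stands for the part that bears it (a point fixed in the world has none). Each returns a list of dicts, best first, with "p" (0 to 1); they miss things now and then, are a little off and sometimes report something else, mostly with a low value. They report only what shows in the picture. A call takes as long as a camera call.
- cams.boxes_of(camera, thing): "rect" ([centre column, centre row, width, height] in pixels, round what is visible of it).
- cams.cut_out(camera, thing): "pixels" (400x640 bool, what is visible of it) and "rect" ([centre column, centre row, width, height] in pixels, round what is visible of it).
The state is a dict: "t": time; "qpos": joint angles; "qvel": joint speeds; "joint_torque": joint torques, N m; "ee_pos": TCP position; "orientation": TCP orientation; "ft_force": force on the tool from outside, world axes, zero at the start; "moment": the same for the moment, N m; "width": finger opening in mm; "grasp_force": force on a finger pad.
Only numpy, scipy, OpenCV 4.12 (cv2) and the standard library are available. Lean on these libraries where they do the work, as an engineer would, in place of code of your own. Each camera call takes 0.05 s, during which the arm holds its last target. There are 200 camera calls.

### The job

The flat oblong vase is to go back on its black metal stand, but a little basket is sitting there: hang the basket by its handle on the hook and let go of it. Then fetch the vase, lift it well clear over the top of the picture frame, and hold it about a centimetre above the stand, upright and centred over the oblong opening with its long side along the opening's long side, touching nothing but the gripper, so that I can fit a pad underneath. Finish while still holding it there, and do not push or knock over any of the other things.

Things in the scene. Friction and masses are not known exactly. Their poses are not given: they have to be found in the camera images.
- stand: Fixed black metal stand on the table: an open oblong top frame, 108 x 74 mm outside, on four legs over a pale wooden base board. The top of the frame is 60 mm above the table. Origin: centre of its footprint at table height; x is the long side of the opening, z up.
- stand_opening (a point): Centre of the stand's opening, level with the top of the frame, 60 mm above the table. The opening measures 92 mm along x and 58 mm along y; the frame's bars are 8 mm wide and the base board inside lies 44 mm lower. Axes as for the stand.
- basket: Small round pale basket (0.10 to 0.21 kg), 96 mm across, rim 55 mm above its underside, on top of the stand at the start. A rigid handle of 10 mm round bar stands over it: two posts at y = +46 and -46 mm and a straight level top bar along the basket's y, its centre line 130 mm above the underside. Origin: centre of the underside; z up.
- basket_handle (a point): Middle of the handle's top bar (on its centre line), 130 mm above the basket's underside; axes as for the basket: the bar runs along y, and the clear space under it down to the rim is 70 mm high and 82 mm wide.
- hook: Fixed steel hook stand: round foot of 50 mm radius and 12 mm height, upright post of 8 mm radius up to 240 mm, and a level arm (8 mm round bar, centre line 220 mm above the table) that runs from the post 98 mm along the stand's own -x and then turns up to a tip. Origin: centre of the foot at table height; z up.
- hook_seat (a point): Point on the upper side of the hook's level arm where a handle should rest: 78 mm from the post's axis along the hook's -x, 224 mm above the table; a 10 mm bar resting here has its centre line at 229 mm. Axes as for the hook. The upturned tip is 36 mm further out, its top 246 mm above the table: a handle must pass over it.
- vase: Flat oblong white ceramic vase (about 0.3 kg, may differ by 30 percent): body 76 mm along its x, 42 mm along its y and 80 mm high, sloped in to an oblong neck of 50 x 28 mm (x, y) that rises from 90 to 140 mm above the underside. Origin: centre of the underside; z up.
- frame: Picture frame, loose, standing on a small foot between the vase and the stand: 220 mm long along its x, 16 mm thick (foot 120 x 80 x 8 mm), 120 mm tall. Origin: centre of the underside. Must stay where it is.
- round_vase: Round white ceramic bud vase, loose, 80 mm across, narrow neck, 138 mm tall, on the same side as the flat vase. Origin: centre of the underside. Must stay where it is.
- clock: White alarm clock, loose, 45 x 100 mm, 79 mm tall. Origin: centre of the underside. Must stay where it is.
- candle_jar: Candle in an amber jar with a wooden lid, loose, 64 mm across, 75 mm tall. Origin: centre of the underside. Must stay where it is.
- book: Closed grey book lying flat, loose, 130 x 190 mm, 26 mm thick. Origin: centre of the underside. Must stay where it is.
- cream_tin: Round flat metal tin, loose, 60 mm across, 30 mm tall. Origin: centre of the underside. Must stay where it is.
- glasses_case: Black glasses case, loose, 60 x 150 mm, 36 mm tall. Origin: centre of the underside. Must stay where it is.

How it is judged:
By the outcome, as a careful person would: the job done as asked, in the order asked, and still so for the second after the job is handed in, while the arm keeps its last pose, push and grip.
It also fails if it takes over 58 s, if anything falls off the work surface, if the arm or the gripper's body presses on something with over 40 N, if the wrist force passes 120 N, or if a joint passes its speed limit or range.

## Working session

There is one attempt and no reset: what is moved stays moved. The work goes in short steps, Python scripts to look and compute and a tool call to move; the robot and the scene stay as the last step left them, time stands still between calls to the robot, and variables do not carry over. Pictures are saved under pics/ and viewed, at most 12 in all, crops included, and the job is handed in when it is done.

Besides the shell and the picture viewer there is one more tool, called as name(argument=value, ...) on one line, values as JSON. move_arm: Moves the arm, as the interface text tells. Its arguments: {"type":"object","properties":{"steps":{"type":"array"}},"required":["steps"]}

```bash
mkdir -p pics; ls
cat > h.py <<'E'
import numpy as np, cv2, json
from scipy.spatial.transform import Rotation as R
from workcell import ctrl, cams
def pose():
    o=ctrl.get_obs(); T=np.eye(4); T[:3,:3]=R.from_rotvec(o["orientation"]).as_matrix(); T[:3,3]=o["ee_pos"]; return T
def cam(name):
    T=pose(); d=cams.get_image(name)
    if name=="wrist":
        M=T@np.array(d["mount"]); Rm,c=M[:3,:3],M[:3,3]
    else: Rm,c=np.array(d["rotation"]),np.array(d["xyz"])
    if Rm.shape!=(3,3): Rm=R.from_rotvec(Rm.ravel()).as_matrix()
    return d["image"],np.array(d["camera_matrix"]),Rm,np.array(c)
def proj(P,K,Rm,c):
    q=(np.atleast_2d(P)-c)@Rm@K.T; return q[:,:2]/q[:,2:]
def ray(uv,K,Rm,c,z):
    uv=np.atleast_2d(uv); d=np.c_[uv,np.ones(len(uv))]@np.linalg.inv(K).T@Rm.T
    return c+d*((z-c[2])/d[:,2:])
E
python3 - <<'E'
from h import *
names="stand basket hook vase frame round_vase clock candle_jar book cream_tin glasses_case".split()
for n in ["scene","top"]:
    im,K,Rm,c=cam(n); print(n,K[0,0],K[0,2],K[1,2],c.round(),Rm.round(3).tolist())
    cv2.imwrite(f"pics/{n}0.png",im[:,:,::-1])
    for t in names:
        r=cams.cut_out(n,t)
        if r:
            m=r[0]["pixels"]; uv=np.argwhere(m)[:,::-1].astype(np.float32); rc=cv2.minAreaRect(uv)
            print(t,[round(x["p"],2) for x in r],np.round(r[0]["rect"],1),np.round(rc[0],1),np.round(rc[1],1),round(rc[2],1),"xy@0",ray(r[0]["rect"][:2],K,Rm,c,0)[0,:2].round())
        else: print(t,None)
print(ctrl.get_obs())
E
```

```text
pics
scene 412.85639350983706 313.8297698198635 195.18281722996502 [1539.  142.  874.] [[-0.121, 0.589, -0.799], [0.993, 0.081, -0.091], [0.011, -0.804, -0.594]]
stand [0.96] [318.9 226.6  33.1  26.1] [319.5 226. ] [26. 33.] 90.0 xy@0 [530.  45.]
basket [0.65, 0.26] [322.1 198.3  35.7  48.3] [321.5 196.9] [33.2 44.7] 3.0 xy@0 [377.  40.]
hook [0.71] [414.1 225.7  33.9  72.4] [412. 225.] [76. 32.] 90.0 xy@0 [484. 352.]
vase [0.86] [188.9 214.4  26.7  48.2] [188.2 215.4] [47.3 23.2] 87.1 xy@0 [ 527. -391.]
frame [0.79] [246.8 210.8  29.7  70.7] [249.2 211.9] [28.7 70.6] 20.6 xy@0 [ 482. -205.]
round_vase [0.61] [194.6 193.8  25.1  38.8] [195.3 194.3] [41.1 14.1] 61.9 xy@0 [ 413. -413.]
clock [0.6] [370.1 190.9  35.4  29.7] [369.9 189.3] [23.8 32.1] 81.0 xy@0 [309. 207.]
candle_jar [0.87, 0.19] [265.4 253.4  23.7  33.4] [266.  252.5] [31. 22.] 90.0 xy@0 [673. -99.]
book [0.83, 0.2] [338.9 290.6  75.5  55.4] [337.3 287.8] [74.3 43.4] 11.1 xy@0 [787. 129.]
cream_tin [0.81, 0.66] [278.4 191.8  13.5  17.1] [277.  192.5] [15. 16.] 90.0 xy@0 [ 360. -120.]
glasses_case [0.62] [432.7 208.1  46.
[... 1159 characters left out ...]
.4] 57.3 xy@0 [396. 419.]
{'t': 1.2, 'qpos': array([-1.27397313e+00,  4.23088323e-01,  1.62991597e+00,  1.63545864e-05,
        1.08860018e+00, -1.90198520e-02]), 'qvel': array([-0.00363924,  0.00084322,  0.00025546,  0.0002903 , -0.00025436,
        0.00096405]), 'joint_torque': array([ 5.69203366e-04, -5.44575727e+01, -2.74047285e+01,  6.43611629e-02,
        1.68933050e-02, -1.22107764e-06]), 'ee_pos': array([ 194.14628664, -594.05447294,  183.77607035]), 'orientation': array([-3.10248792e+00, -4.94051587e-01, -1.99713049e-05]), 'ft_force': array([0.71301154, 0.29512224, 0.91236686]), 'moment': array([-0.00171731, -0.02038986,  0.04574644]), 'grasp_force': 0.0, 'width': 87.41061294503282}
```

View pics/scene0.png

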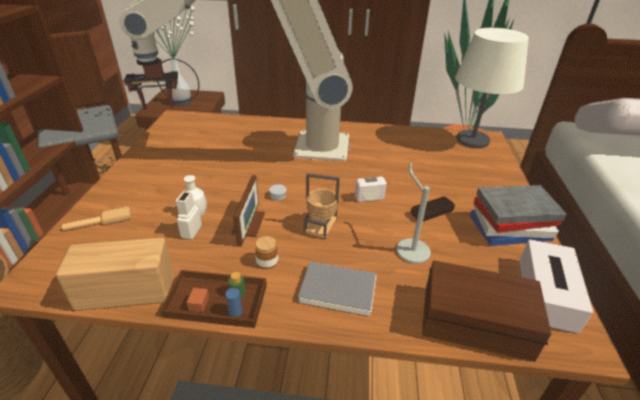

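View pics/top0.png

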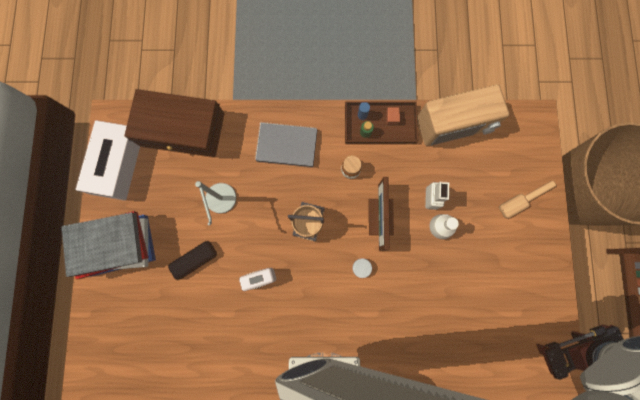

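The scene picture shows the basket on the stand at (320,205), the hook foot at (414,250), the flat vase at (188,215) with the round vase just behind it, and the frame at (247,210). In the top picture the hook arm runs from (200,187) to (208,222), so its -x points roughly along world -x. I'll move the wrist camera over the basket.

move_arm(steps=[[[0.3,-0.3,-1],0,0],[[0.9,-0.95,-0.8],0,0],[[0.9,-0.95,-0.8],0,0],[[0.9,-0.95,-0.8],0,0],[[0.9,-0.95,-0.8],0,0],[[0.9,-0.95,-0.8],0,0],[[0.9,-0.95,-0.8],0,0],[[0.9,-0.95,-0.8],0,0],[[0.9,-0.95,-0.8],0,0],[[0.9,-0.95,-0.8],0,0],[[0.9,-0.95,0],0,0],[[0.9,-0.95,0],0,0],[[0.9,-0.95,0],0,0],[[0.9,-0.95,0],0,0],[[0.9,-0.95,0],0,0],[[0.9,-0.95,0],0,0],[[0.9,-0.95,0],0,0],[[0.9,-0.95,0],0,0],[[0,0,0],0,0],[[0,0,0],0,0]])

```text
t: 2.87
ee_pos: [437.4, -80.8, 388.7]
orientation: [3.101, 0.5, -0.0]
ft_force: [-0.7, -0.6, 0.0]
width: 88.1
grasp_force: 0.0
```

Run:
```python
from h import *
im,K,Rm,c=cam("wrist"); print(pose().round(3).tolist(),K[0,0],K[:2,2],c.round(),Rm.round(3).tolist())
cv2.imwrite("pics/w1.png",im[:,:,::-1])
for t in "stand basket basket_handle hook vase frame round_vase clock".split():
    for r in cams.cut_out("wrist",t)[:1]: print(t,round(r["p"],2),np.round(r["rect"]))
```

```text
[[0.95, 0.312, -0.0, 437.014], [0.312, -0.95, -0.0, -81.772], [-0.0, 0.0, -1.0, 388.715], [0.0, 0.0, 0.0, 1.0]] 290.64554740064887 [318.24681493 198.39950008] [503. -60. 589.] [[0.314, -0.919, -0.239], [-0.95, -0.303, -0.08], [0.001, 0.253, -0.968]]
stand 0.64 [275.  91.  44.  81.]
basket 0.92 [245.  91.  79.  66.]
basket_handle 0.87 [244.  89.  83.  65.]
hook 0.91 [ 75.  11. 148.  23.]
vase 0.68 [501. 122.  79.  45.]
frame 0.61 [396. 120.  74. 138.]
round_vase 0.76 [484. 175.  71.  44.]
clock 0.8 [157. 160.  72.  33.]
```

View pics/w1.png

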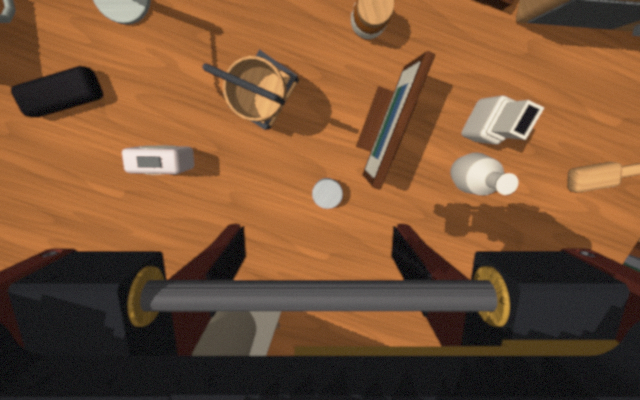

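The wrist picture shows the basket handle bar from (206,67) to (283,102), the flat vase neck at (522,118), the round vase at (484,175), the frame around (400,120), and part of the hook foot at (122,5). I'll fit simple solid models to the network masks over the three views.

```bash
cat >> h.py <<'E'
from scipy.optimize import minimize
def box(x,y,z0,z1,cx=0,cy=0): return np.array([[cx+a*x/2,cy+b*y/2,z] for a in(-1,1) for b in(-1,1) for z in(z0,z1)])
def cyl(r,z0,z1,cx=0,cy=0,r1=None):
    t=np.arange(0,2*np.pi,.3); r1=r if r1 is None else r1
    return np.vstack([np.c_[cx+q*np.cos(t),cy+q*np.sin(t),0*t+z] for q,z in((r,z0),(r1,z1))])
MOD={"vase":[box(76,42,0,80),np.vstack([box(76,42,79,80),box(50,28,90,91)]),box(50,28,90,140)],
 "basket":[cyl(40,60,115,r1=48),box(10,10,110,190,0,46),box(10,10,110,190,0,-46),box(10,102,185,195)],
 "hook":[cyl(50,0,12),cyl(8,0,240),box(114,8,216,224,-57,0),box(8,8,216,246,-114,0)],
 "frame":[box(220,16,0,120),box(120,80,0,8)],
 "round_vase":[cyl(40,10,75),cyl(40,75,100,r1=13),cyl(13,100,138)],
 "stand":[box(108,8,54,60,0,33),box(108,8,54,60,0,-33),box(8,74,54,60,50),box(8,74,54,60,-50)]+[box(7,7,0,60,a*50,b*33) for a in(-1,1) for b in(-1,1)]+[box(104,70,0,16)]}
def draw(parts,p,v,S=4):
    m=np.zeros((400*S,640*S),np.uint8); Rz=R.from_euler("z",p[2]).as_matrix()
    for q in parts:
        uv=proj(q@Rz.T+[p[0],p[1],p[3] if len(p)>3 else 0],*v[1:])*S+S/2-.5
        cv2.fillConvexPoly(m,cv2.convexHull(np.round(uv).astype(np.int32)),1)
    return m
def fit(thing,views,starts,parts=None,S=4):
    """views: list of (mask,K,R,c); starts: list of [x,y,yaw]"""
    parts=parts or MOD[thing]; big=[cv2.resize(v[0].astype(np.uint8),None,fx=S,fy=S,interpolation=0) for v in views]
    def cost(p):
        return sum(1-(lambda m:(m&b).sum()/max(1,(m|b).sum()))(draw(parts,p,v,S)) for v,b in zip(views,big))/len(views)
    best=None
    for s in starts:
        s=np.array(s,float); sim=np.vstack([s]+[s+d for d in np.diag([15,15,.3])])
        r=minimize(cost,s,method="Nelder-Mead",options=dict(initial_simplex=sim,maxiter=90,xatol=.2,fatol=1e-4))
        if best is None or r.fun<best.fun: best=r
    return best.x,best.fun
def view(name,thing):
    v=cam(name); r=cams.cut_out(name,thing); return (r[0]["pixels"],)+v[1:] if r else None
E
python3 - <<'E'
from h import *
st={"basket":(525,50),"vase":(590,-370),"hook":(590,345),"frame":(540,-190),"round_vase":(500,-385)}
V={n:cam(n) for n in("scene","top","wrist")}
for t,(x,y) in st.items():
    vs={n:(cams.cut_out(n,t)[0]["pixels"],)+V[n][1:] for n in V if not(t=="hook" and n=="wrist")}
    ys=[0] if t=="round_vase" else [-.3,.3] if t=="hook" else [1.6] if t=="frame" else [0,.8,1.6,2.4]
    for k in [list(vs)]+[[n] for n in vs]:
        p,f=fit(t,[vs[n] for n in k],[[x,y,a] for a in ys] if len(k)>1 else [P],S=2)
        if len(k)>1: P=p
        print(t,k,p.round(2),round(f,3))
K=V["wrist"][1:]
e=ray([[206,67],[283,102]],*K,193); print("bar",e.round(1).tolist(),np.linalg.norm(e[0]-e[1]),e.mean(0))
E
```

```text
basket ['scene', 'top', 'wrist'] [518.33  48.52   3.03] 0.125
basket ['scene'] [527.01  50.81   2.99] 0.144
basket ['top'] [515.08  48.82   2.98] 0.042
basket ['wrist'] [518.96  47.73   3.04] 0.051
vase ['scene', 'top', 'wrist'] [ 604.81 -355.34    3.15] 0.39
vase ['scene'] [ 605.07 -355.17    3.15] 0.076
vase ['top'] [ 604.81 -355.34    3.15] 1.0
vase ['wrist'] [ 604.19 -355.42    2.98] 0.087
hook ['scene', 'top'] [6.0577e+02 3.3748e+02 3.5000e-01] 0.154
hook ['scene'] [6.0872e+02 3.3748e+02 2.9000e-01] 0.159
hook ['top'] [6.0393e+02 3.3804e+02 3.6000e-01] 0.119
frame ['scene', 'top', 'wrist'] [ 544.02 -186.43    3.13] 0.325
frame ['scene'] [ 545.9  -186.09    3.13] 0.065
frame ['top'] [ 563.87 -185.06    3.1 ] 0.849
frame ['wrist'] [ 542.69 -185.91    3.13] 0.049
round_vase ['scene', 'top', 'wrist'] [ 5.0739e+02 -3.7614e+02  3.5000e-01] 0.404
round_vase ['scene'] [ 5.1105e+02 -3.7417e+02  3.8000e-01] 0.51
round_vase ['top'] [ 5.0731e+02 -3.7590e+02  3.6000e-01] 0.529
round_vase ['wrist'] [ 5.0782e+02 -3.8041e+02  4.5000e-01] 0.143
bar [[523.9, 93.0, 193.0], [513.6, -10.9, 193.0]] 104.41602253716069 [518.77017772  41.0374824  193.        ]
```

move_arm(steps=[[[0,0,0.2],-0.95,0],[[0,0,0.2],-0.95,0],[[0,0,0.2],-0.95,0],[[0,0,0.2],-0.95,0],[[0,0,0.2],-0.95,0],[[0,0,0.2],-0.95,0],[[0,0,0.2],-0.95,0],[[0,0,0.2],-0.95,0],[[0,0,0.2],-0.95,0],[[0,0,0.2],-0.95,0],[[0,0,0.2],-0.95,0],[[0,0,0.2],-0.95,0],[[0,0,0.2],-0.95,0],[[0,0,0.2],-0.85,0],[[0.9,0.55,0],0,0],[[0.9,0.55,0],0,0],[[0.9,0.55,0],0,0],[[0.9,0.55,0],0,0],[[0.85,0.53,0],0,0],[[0,0,0],0,0]])

```text
t: 5.83
ee_pos: [518.6, 24.3, 318.6]
orientation: [-2.33, -2.107, -0.002]
ft_force: [-0.7, 0.1, -0.3]
width: 88.2
grasp_force: 0.0
```

Run:
```python
from h import *
v=view("wrist","basket"); print(pose().round(3).tolist())
im=cam("wrist")[0]; cv2.imwrite("pics/w2.png",im[:,:,::-1])
vt=view("top","basket")
for vs in ([v],):
    print(fit("basket",vs,[[518,48,3.04],[516,45,3.04]]))
h=view("wrist","hook")
if h: print(h[0].sum(), fit("hook",[h],[[606,337,.33]]))
```

```text
[[0.101, 0.995, -0.001, 516.399], [0.995, -0.101, -0.0, 22.003], [-0.0, -0.001, -1.0, 318.369], [0.0, 0.0, 0.0, 1.0]]
(array([520.41042631,  50.31958779,   3.05157437]), np.float64(0.06143355385601901))
```

View pics/w2.png

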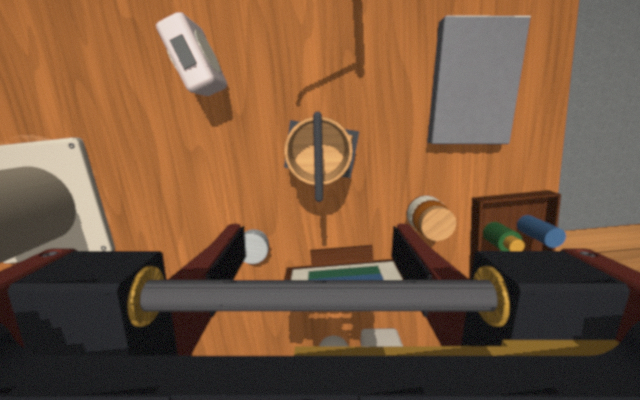

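The bar runs vertically at column 318 from row 110 to row 200, so it is centred and aligned with the tool. The basket centre comes out at about y=49, which puts the grasp 27 mm off-centre as planned. I'll descend and grip.

move_arm(steps=[[[0,0,0.8],0,0],[[0,0,0.8],0,0],[[0,0,0.8],0,0],[[0,0,0.8],0,0],[[0,0,0.8],0,0],[[0,0,0.8],0,0],[[0,0,0.7],0,0],[[0,0,0.4],0,0],[[0,0,0],0,0],[[0,0,0],0,1],[[0,0,0],0,1],[[0,0,0],0,1],[[0,0,0],0,1],[[0,0,0],0,1],[[0,0,0],0,1],[[0,0,0],0,1],[[0,0,0],0,1],[[0,0,0],0,1]])

```text
t: 7.68
ee_pos: [516.5, 21.6, 171.3]
orientation: [2.333, 2.104, 0.0]
ft_force: [0.8, 0.4, -0.1]
width: 31.5
grasp_force: 0.0
```

move_arm(steps=[[[0,0,0],0,1],[[0,0,0],0,1],[[0,0,0],0,1],[[0,0,0],0,1],[[0,0,0],0,1],[[0,0,0],0,1],[[0,0,0],0,1],[[0,0,0],0,1],[[0,0,-0.2],0,1],[[0,0,-0.4],0,1],[[0,0,-0.5],0,1],[[0,0,-0.5],0,1],[[0,0,-0.5],0,1],[[0,0,-0.5],0,1],[[0,0,-0.4],0,1],[[0,0,-0.2],0,1],[[0,0,0],0,1]])

```text
t: 9.1
ee_pos: [517.3, 21.6, 252.9]
orientation: [2.332, 2.103, 0.003]
ft_force: [-0.1, 0.3, 0.4]
width: 0.2
grasp_force: 0.0
```

Run:
```python
from h import *
o=ctrl.get_obs(); print(o["ee_pos"],o["ft_force"],o["moment"],o["width"],o["grasp_force"])
h=view("wrist","hook"); im=cam("wrist")[0]
s=view("scene","hook"); t=view("top","hook"); print([None if q is None else q[0].sum() for q in(h,s,t)])
print(fit("hook",[s,t],[[606,337,.33]]))
if h: print(fit("hook",[h],[[606,337,.33]]))
a=cv2.resize(cam("scene")[0][130:280,240:480],None,fx=3.3,fy=3.3,interpolation=2)
cv2.imwrite("pics/s3.png",a[:,:,::-1])
b=view("scene","basket"); c=view("top","basket")
for sv in (b,c):
  if sv: print("basket",fit("basket",[sv],[[518,48,3.04]],parts=[q+[0,0,80] for q in MOD["basket"]]))
```

```text
[517.28684023  21.63775236 252.92744775] [-0.09281675  0.25086117  0.42806941] [-0.07822255 -0.06104843  0.01541995] 0.18375361383105948 0.0
[None, np.int64(886), np.int64(783)]
(array([6.04003823e+02, 3.38886868e+02, 4.93164429e-01]), np.float64(0.22029192757020577))
basket (array([623.5832528 ,  59.7367146 ,   1.66378213]), np.float64(0.30517137702946484))
basket (array([518.  ,  48.  ,   3.04]), np.float64(1.0))
```

View pics/s3.png

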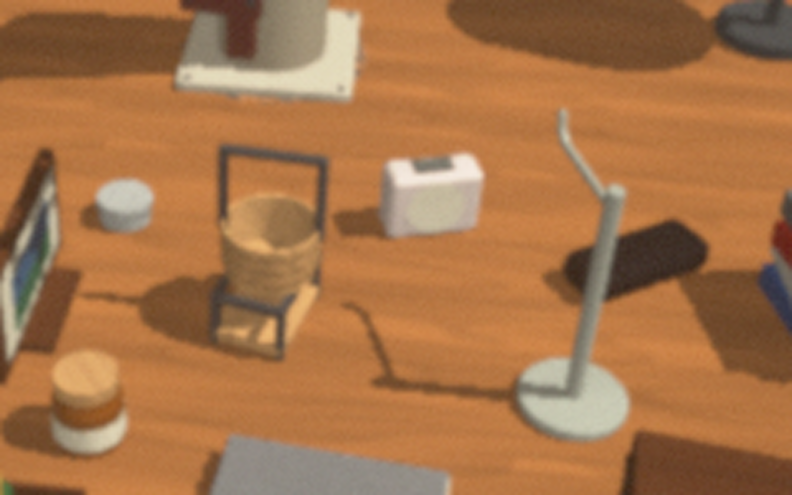

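The fingers shut on nothing (width 0.2). The scene crop shows the basket still on the stand, upright, with its bar from (220,150) to (325,158) in the crop. I'll check the geometry before going again.

Run:
```python
from h import *
o=ctrl.get_obs()
for n in("scene","top","wrist"):
    im,K,Rm,c=cam(n); P=np.array([o["ee_pos"],[523,97,190],[516,0,190],[520,50,60]])
    print(n,proj(P,K,Rm,c).round(1).tolist())
    for t in("basket","stand"):
        r=cams.cut_out(n,t)
        if r: print(t,r[0]["rect"].round(1) if hasattr(r[0]["rect"],'round') else r[0]["rect"], fit(t,[(r[0]["pixels"],K,Rm,c)],[[518,48,3.04]]))
    if n!="top":
        a=im[100:300,200:460] if n=="scene" else im
        cv2.imwrite(f"pics/{n}4.png",cv2.resize(a,(780,600) if n=="scene" else (640,400),interpolation=2)[:,:,::-1])
a=np.zeros((500,800,3),np.uint8)
s=cv2.imread("pics/scene4.png");w=cv2.imread("pics/wrist4.png")
s=cv2.resize(s,(400,308)); w=cv2.resize(w,(400,250)); a[:308,:400]=s;a[:250,400:]=w; cv2.imwrite("pics/c4.png",a[:310])
```

```text
scene [[312.9, 157.0], [337.7, 177.8], [305.5, 174.0], [321.1, 210.2]]
basket [322.2, 197.8, 32.6, 48.4] (array([526.68942513,  50.26681125,   3.03039521]), np.float64(0.10812168573820824))
stand [320.8, 224.1, 34.7, 27.6] (array([527.12278051,  48.28863137,   2.86460878]), np.float64(0.44506269011054234))
top [[314.8, 215.4], [288.2, 215.7], [323.1, 218.1], [307.1, 221.6]]
stand [218.3, 204.2, 42.3, 40.5] (array([518.  ,  48.  ,   3.04]), np.float64(1.0))
wrist [[316.9, 219.1], [315.7, 113.1], [319.1, 219.9], [318.0, 152.8]]
basket [317.5, 164.4, 80.2, 116.5] (array([519.94906149,  50.67371637,   3.06548045]), np.float64(0.03881726457399104))
stand [321.9, 153.8, 89.5, 66.8] (array([578.97125879,  32.31495152,   2.73098821]), np.float64(0.9182930770419705))
```

View pics/c4.png

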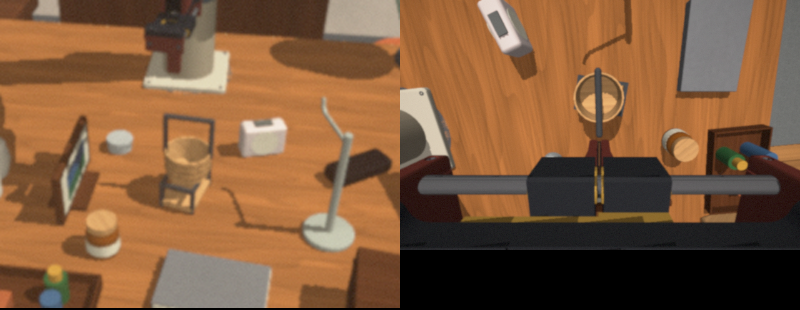

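The scene crop shows the shut fingertips at about full-image (314,146), but the reported TCP projects to row 157. That would put the fingertips higher than reported. I'll measure the tip in both views.

Run:
```python
from h import *
o=ctrl.get_obs(); T=pose()
im,K,Rm,c=cam("wrist"); w=im[195:275,270:370]
for dz in(0,15,30,45,60): print(dz,proj(o["ee_pos"]+[0,0,dz],K,Rm,c).round(1)[0], end=" ")
im2,K2,R2,c2=cam("scene"); s=im2[120:190,270:370]
print(); 
for dz in(0,15,30,45,60): print(dz,proj(o["ee_pos"]+[0,0,dz],K2,R2,c2).round(1)[0],end=" ")
a=np.hstack([cv2.resize(w,(400,320),interpolation=0),cv2.resize(s,(400,280),interpolation=0)[:280] if 0 else cv2.resize(s,(400,320),interpolation=0)])
cv2.imwrite("pics/z5.png",a[:,:,::-1])
```

```text
0 [317.  219.2] 15 [316.9 226.3] 30 [316.8 234.7] 45 [316.7 244.4] 60 [316.5 256. ] 
0 [312.9 157. ] 15 [312.9 152.5] 30 [313. 148.] 45 [313.  143.4] 60 [313.1 138.7]
```

View pics/z5.png

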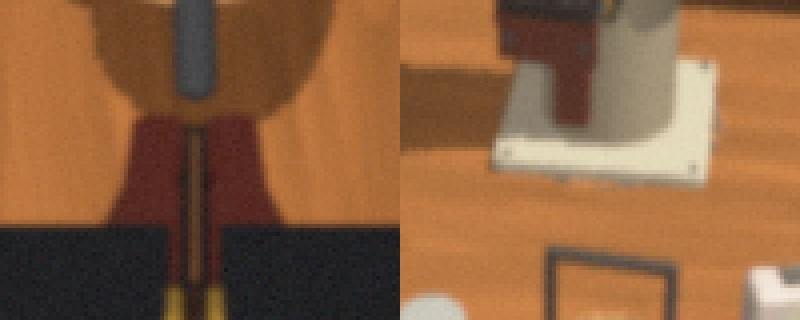

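Both views put the real fingertips about 33–40 mm above the reported TCP: wrist tip edge at row 224, scene tip at row 147. That explains the miss. I'll go to a reported z of about 135, which is safe either way because the tips stay above the rim.

move_arm(steps=[[[0,0,0],0,0.4],[[0,0,0],0,0.4],[[0,0,0],0,0.4],[[0,0,0.4],0,0.4],[[0,0,0.5],0,0.4],[[0,0,0.5],0,0.4],[[0,0,0.5],0,0.4],[[0,0,0.5],0,0.4],[[0,0,0.5],0,0.4],[[0,0,0.5],0,0.4],[[0,0,0.5],0,0.4],[[0,0,0.5],0,0.4],[[0,0,0.3],0,0.4],[[0,0,0],0,0.4],[[0,0,0],0,1],[[0,0,0],0,1],[[0,0,0],0,1],[[0,0,0],0,1],[[0,0,0],0,1],[[0,0,0],0,1]])

```text
t: 11.92
ee_pos: [516.7, 21.6, 134.2]
orientation: [2.333, 2.104, 0.001]
ft_force: [0.4, -0.3, -0.3]
width: 15.7
grasp_force: 0.0
```

move_arm(steps=[[[0,0,0],0,1],[[0,0,0],0,1],[[0,0,0],0,1],[[0,0,0],0,1],[[0,0,0],0,1]])

```text
t: 12.33
ee_pos: [516.6, 21.7, 134.0]
orientation: [2.333, 2.104, 0.0]
ft_force: [-0.8, 0.9, 4.1]
width: 9.0
grasp_force: 30.0
```

move_arm(steps=[[[0,0,-0.2],0,1],[[0,0,-0.4],0,1],[[0,0,-0.5],0,1],[[0,0,-0.5],0,1],[[0,0,-0.5],0,1],[[0,0,-0.5],0,1],[[0,0,-0.4],0,1],[[0,0,-0.2],0,1],[[0.4,-0.2,0],0,1],[[0.8,-0.3,0],0,1],[[0.9,-0.35,0],0,1],[[0.9,-0.35,0],0,1],[[0.9,-0.35,0],0,1],[[0.9,-0.35,0],0,1],[[0.9,-0.35,0],0,1],[[0.9,-0.35,0],0,1],[[0.9,-0.35,0],0,1],[[0.8,-0.35,0],0,1],[[0.7,-0.3,0],0,1],[[0,0,0],0,1]])

```text
t: 14.0
ee_pos: [448.2, 257.5, 213.1]
orientation: [-2.329, -2.106, 0.001]
ft_force: [0.2, -0.2, -2.5]
width: 9.2
grasp_force: 30.0
```

Run:
```python
from h import *
o=ctrl.get_obs(); print(o["ee_pos"],o["ft_force"],o["moment"],o["width"],o["grasp_force"])
V={n:cam(n) for n in("scene","top","wrist")}
for n in V:
    for t in("hook","stand"):
        r=cams.cut_out(n,t)
        if r: print(n,t,round(r[0]["p"],2),r[0]["pixels"].sum(),np.round(r[0]["rect"]),*[fit(t,[(r[0]["pixels"],)+V[n][1:]],[[605,338,.35],[605,338,.2]] if t=="hook" else [[520,50,0],[522,48,.2],[522,48,-.2]])])
cv2.imwrite("pics/w6.png",np.vstack([V["wrist"][0],cv2.resize(V["scene"][0][130:260,280:480],(640,416))[:200]])[:,:,::-1] if 0 else V["wrist"][0][:,:,::-1])
```

```text
[448.24099243 257.50164262 213.05076665] [ 0.19360243 -0.22977554 -2.47003837] [-0.18660848 -0.16289114 -0.05044606] 9.16397726489764 29.9727863073349
scene hook 0.68 1024 [413. 216.  38.  97.] (array([6.09239650e+02, 3.37151730e+02, 3.04983408e-01]), np.float64(0.13462048480347955))
scene stand 0.68 843 [320. 218.  36.  39.] (array([ 5.28031433e+02,  4.82321299e+01, -2.42386917e-01]), np.float64(0.12037296690970278))
top hook 0.57 553 [218. 194.  40.  18.] (array([605.54960281, 338.27754209,   0.93591681]), np.float64(0.4145962732919255))
top stand 0.67 233 [234. 243.   8.  31.] (array([520.,  50.,   0.]), np.float64(1.0))
wrist hook 0.85 8773 [490. 104. 208. 109.] (array([6.04399258e+02, 3.38039361e+02, 3.14638876e-01]), np.float64(0.07730719315928514))
```

View pics/w6.png

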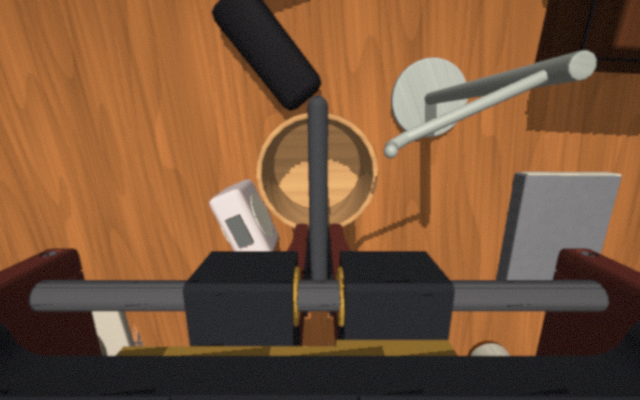

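The wrist picture shows the bar held straight at column 318 with its far end at row 103. The hook post top is at (582,66) and the tip at (391,150). I'll turn these into positions.

Run:
```python
from h import *
v=cam("wrist")[1:]; T=pose(); print(T[:3].round(3).tolist())
p=ray([[582,66]],*v,240)[0]; t=ray([[391,150]],*v,246)[0]
d=p-t; print(p,t,np.hypot(*d[:2]),np.arctan2(d[1],d[0]))
for z in(265,269,273):
    e=ray([[318,100]],*v,z)[0]; e[2]=T[2,3]; print(z,"bar far end in tool",(T[:3,:3].T@(e-T[:3,3])).round(1))
r=cams.cut_out("wrist","basket")[0]["pixels"]
print("basket",fit("basket",[(r,)+v],[[448+3,285,3.05]],parts=[q+[0,0,79] for q in MOD["basket"]]))
yaw=.315; u=np.array([np.cos(yaw),np.sin(yaw)]); 
for h in ([604.4,338],p[:2]): print("seat",np.array(h)-78*u, "tip",np.array(h)-114*u)
```

```text
[[0.104, 0.995, 0.0, 450.289], [0.995, -0.104, -0.0, 254.134], [-0.0, 0.0, -1.0, 213.808]]
[606.39087092 336.27088579 240.        ] [498.09386871 301.96662792 246.        ] 113.6002763925362 0.3067619787194763
265 bar far end in tool [78.4  0.8 -0. ]
269 bar far end in tool [78.1  0.8 -0. ]
273 bar far end in tool [77.8  0.8 -0. ]
basket (array([453.8426168 , 282.29898173,   3.04374715]), np.float64(0.08579487581289669))
seat [530.23788244 313.83431524] tip [496.0092128  302.68092228]
seat [532.22875337 312.10520103] tip [498.00008373 300.95180807]
```

move_arm(steps=[[[0,0,0],-0.95,1],[[0,0,0],-0.95,1],[[0,0,0],-0.95,1],[[0,0,0],-0.95,1],[[0.1,0,0],-0.95,1],[[0.08,0,0],0,1],[[0,0.2,0],0,1],[[0,0.4,0],0,1],[[0,0.4,0],0,1],[[0,0.4,0],0,1],[[0,0.4,0],0,1],[[0,0.4,0],0,1],[[0,0.4,0],0,1],[[0,0.4,0],0,1],[[0,0.4,0],0,1],[[0,0.3,0],0,1],[[0,0.1,0],0,1],[[0,0,0],0,1],[[0,0,0],0,1]])

```text
t: 16.13
ee_pos: [539.0, 288.0, 213.6]
orientation: [-1.85, -2.539, 0.001]
ft_force: [-0.1, -0.2, -2.3]
width: 9.0
grasp_force: 30.0
```

Run:
```python
from h import *
T=pose(); print(T[:3].round(3).tolist(), ctrl.get_obs()["ft_force"])
mid=T[:3,3]+27*T[:3,0]; mid[2]=T[2,3]+56; print("barmid",mid.round(1))
V={n:cam(n) for n in("scene","wrist")}
r=cams.cut_out("wrist","hook")
if r: m=r[0]["pixels"]; print(r[0]["p"],m.sum(),fit("hook",[(m,)+V["wrist"][1:]],[[605,337,.31]]))
a=V["scene"][0][150:260,350:450]; w=V["wrist"][0]
b=np.hstack([cv2.resize(w,(400,250)),cv2.resize(a,(390,429))[:250] if 0 else cv2.resize(a,(227,250))])
cv2.imwrite("pics/c7.png",cv2.resize(b,(790,315))[:,:,::-1])
```

```text
[[-0.306, 0.952, -0.001, 539.047], [0.952, 0.306, -0.0, 288.008], [-0.0, -0.001, -1.0, 213.586]] [-0.1472505  -0.15960176 -2.29850246]
barmid [530.8 313.7 269.6]
0.78 4897 (array([6.04157774e+02, 3.38380780e+02, 3.31185227e-01]), np.float64(0.3448033472803347))
```

View pics/c7.png

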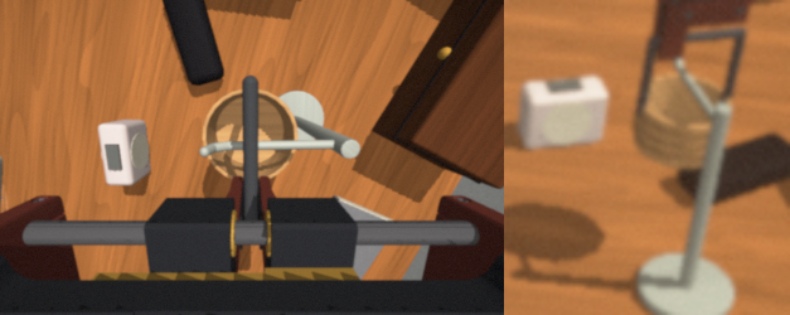

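The wrist picture shows the hook arm passing under the bar between tip (205,151) and post (347,148), clear of the fingers, with the bar at column 250. The scene view shows the arm inside the handle opening. I'll lower it.

move_arm(steps=[[[0,0,0.2],0,1],[[0,0,0.3],0,1],[[0,0,0.3],0,1],[[0,0,0.3],0,1],[[0,0,0.2],0,1],[[0,0,0.1],0,1],[[0,0,0.1],0,1],[[0,0,0.05],0,1],[[0,0,0.05],0,1],[[0,0,0],0,1]])

```text
t: 17.12
ee_pos: [539.4, 288.1, 173.8]
orientation: [1.85, 2.539, 0.0]
ft_force: [0.3, 0.0, -2.1]
width: 9.4
grasp_force: 30.0
```

move_arm(steps=[[[0,0,0.06],0,1],[[0,0,0.06],0,1],[[0,0,0],0,1]])

```text
t: 17.37
ee_pos: [539.7, 288.2, 171.7]
orientation: [1.85, 2.539, 0.002]
ft_force: [-1.9, -1.9, 6.1]
width: 9.1
grasp_force: 30.0
```

move_arm(steps=[[[0,0,-0.03],0,1],[[0,0,0],0,0.5],[[0,0,0],0,0.5],[[0,0,0],0,0.5],[[0,0,0],0,0.5],[[0,0,0],0,0.5],[[0,0,0],0,0.5],[[0,0,0],0,0.5],[[0,0,-0.2],0,0.5],[[0,0,-0.5],0,0.5],[[0,0,-0.8],0,0.5],[[0,0,-0.8],0,0.5],[[0,0,-0.8],0,0.5],[[0,0,-0.8],0,0.5],[[0,0,-0.8],0,0.5],[[0,0,-0.8],0,0.5],[[0,0,0],0,0.5]])

```text
t: 18.78
ee_pos: [541.4, 289.2, 314.9]
orientation: [1.848, 2.536, 0.012]
ft_force: [0.9, 0.3, 0.3]
width: 43.9
grasp_force: 0.0
```

Run:
```python
from h import *
T=pose(); print(T[:3].round(3).tolist(), ctrl.get_obs()["ft_force"],ctrl.get_obs()["width"])
V={n:cam(n) for n in("scene","wrist","top")}
for n in V:
  for t in("basket","hook","stand"):
    r=cams.cut_out(n,t)
    if r:
        m=r[0]["pixels"]; P=[q+[0,0,39] for q in MOD[t]] if t=="basket" else None
        s={"basket":[[531,313,3.45]],"hook":[[605,337,.31]],"stand":[[522,49,-.2],[522,49,.05]]}[t]
        print(n,t,round(r[0]["p"],2),m.sum(),np.round(r[0]["rect"]),fit(t,[(m,)+V[n][1:]],s,parts=P))
```

```text
[[-0.307, 0.952, 0.007, 541.409], [0.952, 0.306, 0.004, 289.199], [0.001, 0.008, -1.0, 314.889]] [0.91848024 0.2796333  0.3325767 ] 43.86047245526345
scene basket 0.79 988 [414. 196.  41.  50.] (array([538.50538512, 311.15994851,   3.51066805]), np.float64(0.21766080682857436))
scene hook 0.56 1008 [413. 214.  36. 100.] (array([6.07603872e+02, 3.37360106e+02, 2.98680707e-01]), np.float64(0.17079687745586003))
scene stand 0.87 830 [321. 220.  36.  41.] (array([ 5.28386793e+02,  4.96363616e+01, -2.31754728e-01]), np.float64(0.14704041176879734))
wrist basket 0.74 4269 [318. 162.  76. 103.] (array([531.70651488, 314.64740157,   3.44682868]), np.float64(0.1584497921626189))
wrist hook 0.87 2748 [341. 144. 132.  58.] (array([6.05646927e+02, 3.38262240e+02, 3.24255541e-01]), np.float64(0.26125414095212474))
wrist stand 0.72 431 [287. 294.  39.  58.] (array([ 5.23974146e+02,  4.83381189e+01, -2.58649686e-01]), np.float64(0.8495092203679162))
top basket 0.63 627 [222. 214.  28.  29.] (array([529.01960045, 303.41826202,   3.28803036]), np.float64(0.37178675446372045))
top hook 0.65 441 [222. 192.  26.  20.] (array([604.20547077, 336.82380096,   1.07582578]), np.float64(0.480794701986755))
top stand 0.56 871 [308. 221.  26.  40.] (array([ 5.20821684e+02,  4.58260649e+01, -2.68346974e-01]), np.float64(0.04361040429742724))
```

The basket hangs at about (531,314), right on the seat. Next I fly over towards the vase, turning as I go.

move_arm(steps=[[[-0.85,-0.23,-0.15],1,0],[[-0.87,-0.15,-0.15],1,0],[[-0.88,-0.08,-0.15],1,0],[[-0.88,0,-0.15],1,0],[[-0.88,0.08,-0.15],1,0],[[-0.87,0.15,-0.15],1,0],[[-0.85,0.23,-0.15],1,0],[[-0.83,0.3,-0.15],1,0],[[-0.8,0.37,-0.15],1,0],[[-0.76,0.44,-0.15],1,0],[[-0.72,0.5,-0.15],1,0],[[-0.67,0.57,-0.15],1,0],[[-0.62,0.62,-0.15],1,0],[[-0.57,0.67,-0.15],1,0],[[-0.5,0.72,-0.15],1,0],[[-0.44,0.76,-0.15],1,0],[[-0.37,0.8,-0.15],1,0],[[-0.3,0.83,-0.15],1,0],[[-0.23,0.85,-0.15],1,0],[[-0.15,0.87,0],1,0]])

```text
t: 21.05
ee_pos: [561.5, -152.8, 381.1]
orientation: [3.134, 0.208, 0.002]
ft_force: [-0.4, 0.1, 0.2]
width: 87.7
grasp_force: 0.0
```

move_arm(steps=[[[0,0,0],0.8,0],[[0,0,0],0.8,0],[[0,0,0],0,0]])

```text
t: 21.3
ee_pos: [561.1, -152.2, 380.1]
orientation: [-3.141, 0.01, 0.001]
ft_force: [0.4, -0.1, -0.2]
width: 88.1
grasp_force: 0.0
```

Run:
```python
from h import *
T=pose(); print(T[:3].round(3).tolist(),ctrl.get_obs()["t"])
v=cam("wrist")
S={"vase":[[604,-355,3.0],[604,-355,3.2]],"stand":[[521,48,-.2],[521,48,-.3]],"frame":[[543,-186,3.13]],"round_vase":[[508,-379,0]]}
for t,s in S.items():
    r=cams.cut_out("wrist",t)
    if r: print(t,round(r[0]["p"],2),r[0]["pixels"].sum(),np.round(r[0]["rect"]),fit(t,[(r[0]["pixels"],)+v[1:]],s))
cv2.imwrite("pics/w8.png",v[0][:,:,::-1])
```

```text
[[1.0, -0.006, -0.0, 561.112], [-0.006, -1.0, 0.0, -152.154], [-0.0, -0.0, -1.0, 380.068]] 21.3
vase 0.75 2194 [436. 138.  56.  49.] (array([ 604.84788161, -354.60887781,    3.03659764]), np.float64(0.05348163533012684))
stand 0.92 2835 [212. 182.  58.  67.] (array([ 5.24127587e+02,  4.72089966e+01, -2.58292851e-01]), np.float64(0.07062344357551664))
frame 0.84 3340 [336. 176.  35. 136.] (array([ 542.6358998 , -186.14194335,    3.13413784]), np.float64(0.035806369611795064))
round_vase 0.81 1785 [441. 193.  58.  46.] (array([ 5.03569789e+02, -3.80987616e+02,  2.58226402e-02]), np.float64(0.17076084739342012))
```

move_arm(steps=[[[0.18,0.8,0.3],0.1,0],[[0.18,0.8,0.3],0.1,0],[[0.18,0.8,0.3],0.1,0],[[0.18,0.8,0.3],0.1,0],[[0.18,0.8,0.3],0.1,0],[[0.18,0.8,0.3],0.1,0],[[0.18,0.8,0.3],0.1,0],[[0.18,0.8,0.3],0.1,0],[[0.18,0.8,0.3],0.1,0],[[0.18,0.8,0.3],0.1,0],[[0,0,0],0,0],[[0,0,0],0,0]])

```text
t: 22.55
ee_pos: [597.4, -353.8, 304.2]
orientation: [-3.137, 0.142, 0.002]
ft_force: [-0.7, 0.9, 0.6]
width: 88.1
grasp_force: 0.0
```

Run:
```python
from h import *
T=pose(); print(T[:3].round(3).tolist(),ctrl.get_obs()["t"])
v=cam("wrist")
for t,s in {"vase":[[604,-355,3.0],[604,-355,3.1]],"round_vase":[[506,-379,0]]}.items():
    r=cams.cut_out("wrist",t)
    if r: print(t,round(r[0]["p"],2),r[0]["pixels"].sum(),np.round(r[0]["rect"]),fit(t,[(r[0]["pixels"],)+v[1:]],s))
r=cams.cut_out("wrist","vase")[0]
w=v[0].copy(); x=draw(MOD["vase"],[604.6,-355,3.04],v,1); cs,_=cv2.findContours(x,0,1); 
top=draw(MOD["vase"][2:],[604.6,-355,3.04],v,1); c2,_=cv2.findContours(top,0,1)
cv2.drawContours(w,cs,-1,(255,0,0),1); cv2.drawContours(w,c2,-1,(0,0,255),1)
cv2.imwrite("pics/w9.png",cv2.resize(w[60:260,190:450],(780,600),interpolation=2)[:,:,::-1])
```

```text
[[0.996, -0.091, -0.001, 597.416], [-0.091, -0.996, 0.001, -353.797], [-0.001, -0.001, -1.0, 304.195]] 22.55
vase 0.78 1507 [317. 166.  30.  56.] (array([ 604.94559757, -354.12732199,    3.04544626]), np.float64(0.061110459891376534))
round_vase 0.73 2071 [332. 228.  46.  62.] (array([ 5.03798910e+02, -3.74662059e+02,  1.26380117e-01]), np.float64(0.12843551797040165))
```

View pics/w9.png

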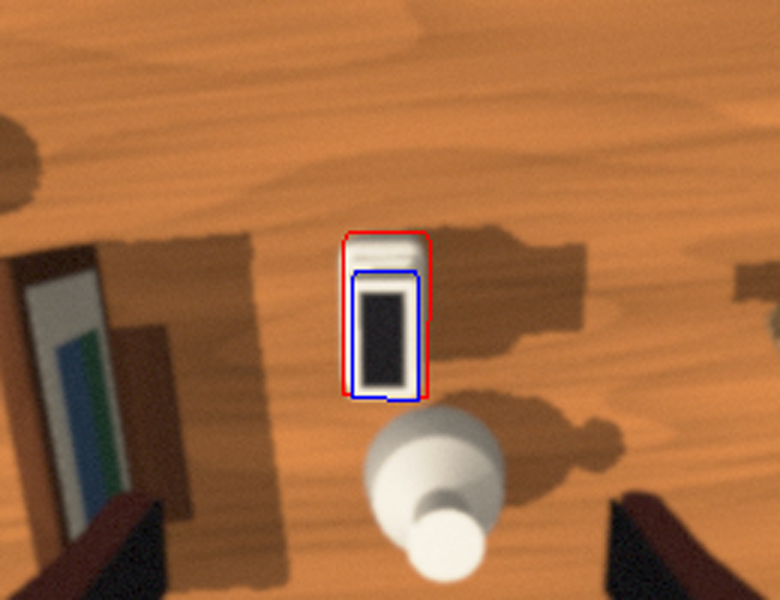

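The overlaid model outline (neck quad at crop (352–420, 270–400)) sits tightly on the vase. The round vase at crop (440,500) stays clear of the fingers. I'll descend on the neck and close.

move_arm(steps=[[[0.15,0,0.4],0.05,0],[[0.15,0,0.7],0.05,0],[[0,0,0.8],0,0],[[0,0,0.8],0,0],[[0,0,0.8],0,0],[[0,0,0.8],0,0],[[0,0,0.8],0,0],[[0,0,0.8],0,0],[[0,0,0.8],0,0],[[0,0,0.8],0,0],[[0,0,0.8],0,0],[[0,0,0.6],0,0],[[0,0,0.4],0,0],[[0,0,0.2],0,0],[[0,0,0],0,0]])

```text
t: 24.0
ee_pos: [604.9, -353.5, 66.7]
orientation: [-3.137, 0.155, 0.002]
ft_force: [-0.5, -0.3, -0.1]
width: 87.7
grasp_force: 0.0
```

move_arm(steps=[[[0,0,0],0,1],[[0,0,0],0,1],[[0,0,0],0,1],[[0,0,0],0,1],[[0,0,0],0,1],[[0,0,0],0,1],[[0,0,0],0,1],[[0,0,0],0,1],[[0,0,0],0,1],[[0,0,0],0,1],[[0,0,0],0,1],[[0,0,0],0,1]])

```text
t: 25.0
ee_pos: [605.2, -353.9, 67.7]
orientation: [-3.138, 0.155, 0.0]
ft_force: [-0.5, -0.2, -0.5]
width: 27.9
grasp_force: 29.9
```

Gripped on the neck: width 27.9 mm, 30 N. I'll lift straight up to well above the frame, then cross over.

move_arm(steps=[[[0,0,-0.2],0,1],[[0,0,-0.5],0,1],[[0,0,-0.8],0,1],[[0,0,-0.8],0,1],[[0,0,-0.8],0,1],[[0,0,-0.8],0,1],[[0,0,-0.8],0,1],[[0,0,-0.8],0,1],[[0,0,-0.8],0,1],[[0,0,-0.8],0,1],[[0,0,-0.8],0,1],[[0,0,-0.8],0,1],[[0,0,-0.5],0,1],[[0,0,-0.2],0.6,1],[[0,0,0],0.6,1],[[0,0,0],0.6,1],[[0,0,0],0,1]])

```text
t: 26.42
ee_pos: [605.0, -353.9, 303.2]
orientation: [3.116, -0.404, -0.0]
ft_force: [-0.5, -0.3, -2.7]
width: 27.9
grasp_force: 29.9
```

move_arm(steps=[[[-0.2,-0.4,0],0,1],[[-0.34,-0.7,0],0,1],[[-0.44,-0.9,0],0,1],[[-0.44,-0.9,0],0,1],[[-0.44,-0.9,0],0,1],[[-0.44,-0.9,0],0,1],[[-0.44,-0.9,0],0,1],[[-0.44,-0.9,0],0,1],[[-0.44,-0.9,0],0,1],[[-0.44,-0.9,0],0,1],[[-0.44,-0.9,0],0,1],[[-0.44,-0.9,0],0,1],[[-0.44,-0.9,0],0,1],[[-0.44,-0.9,0],0,1],[[-0.45,-0.9,0],0,1],[[-0.45,-0.9,0],0,1],[[-0.33,-0.6,0],0,1],[[-0.2,-0.4,0],0,1],[[0,0,0],0,1],[[0,0,0],0,1]])

```text
t: 28.08
ee_pos: [522.6, 47.6, 302.9]
orientation: [3.116, -0.398, 0.0]
ft_force: [0.4, -0.1, -2.7]
width: 27.9
grasp_force: 30.0
```

Run:
```python
from h import *
o=ctrl.get_obs(); T=pose(); print(T[:3].round(3).tolist(),o["t"],o["width"],o["grasp_force"],o["ft_force"],"yaw",np.arctan2(T[1,0],T[0,0]))
V={n:cam(n) for n in("scene","wrist","top")}
x,y=T[:2,3]; z=T[2,3]-67.5
for n in V:
  for t in("stand","vase"):
    r=cams.cut_out(n,t)
    if r:
        m=r[0]["pixels"]; P=[q+[0,0,z] for q in MOD[t]] if t=="vase" else None
        s={"vase":[[x,y,-.25]],"stand":[[523,47,-.26]]}[t]
        print(n,t,round(r[0]["p"],2),m.sum(),np.round(r[0]["rect"]),fit(t,[(m,)+V[n][1:]],s,parts=P))
```

```text
[[0.968, -0.251, 0.0, 522.637], [-0.251, -0.968, -0.0, 47.624], [0.0, 0.0, -1.0, 302.873]] 28.0833 27.945172434616502 29.95802879333496 [ 0.40828863 -0.09171968 -2.68659825] yaw -0.253826379910943
scene stand 0.97 837 [320. 221.  34.  39.] (array([ 5.28559027e+02,  4.76855276e+01, -2.64938774e-01]), np.float64(0.08233190271816881))
scene vase 0.93 870 [322. 143.  24.  52.] (array([ 5.23353952e+02,  4.62499805e+01, -1.50270126e-01]), np.float64(0.1311099796334012))
wrist stand 0.98 1367 [317. 150.  52.  32.] (array([ 5.24574592e+02,  4.74426898e+01, -2.49020873e-01]), np.float64(0.5963745774674046))
wrist vase 0.67 7167 [318. 238.  64. 152.] (array([ 5.22392839e+02,  4.64584526e+01, -2.42085421e-01]), np.float64(0.23895462332177997))
top stand 0.56 315 [308. 224.  33.  35.] (array([ 5.19500395e+02,  4.55707546e+01, -3.04859314e-01]), np.float64(0.630546955624355))
top vase 0.44 186 [304. 224.  20.  14.] (array([503.6830893 ,  56.35815351,   0.6056495 ]), np.float64(0.6787564766839378))
```

move_arm(steps=[[[0,0,0.3],0,1],[[0,0,0.6],0,1],[[0,0,0.7],0,1],[[0,0,0.7],0,1],[[0,0,0.7],0,1],[[0,0,0.7],0,1],[[0,0,0.7],0,1],[[0,0,0.7],0,1],[[0,0,0.5],0,1],[[0,0,0.3],0,1],[[0,0,0.1],0,1],[[0,0,0],0,1],[[0,0,0],0,1]])

```text
t: 29.62
ee_pos: [523.4, 47.5, 153.3]
orientation: [-3.116, 0.401, -0.001]
ft_force: [0.4, 0.0, -1.8]
width: 28.0
grasp_force: 30.0
```

```bash
cat > m.py <<'E'
from h import *
o=ctrl.get_obs(); T=pose(); print(T[:3,3].round(1),o["t"],o["width"],o["ft_force"].round(1),"yaw",np.arctan2(T[1,0],T[0,0]))
x,y=T[:2,3]; z=T[2,3]-67.5; yw=np.arctan2(T[1,0],T[0,0])
for n in("scene","wrist","top"):
    v=cam(n); M={}
    for t in("stand","vase"):
        r=cams.cut_out(n,t)
        if not r: continue
        M[t]=r[0]["pixels"]
        V=[q+[0,0,z] for q in MOD["vase"]]
        S=2
        vb=draw(V,[x,y,yw],v,S)
        if t=="vase": print(n,t,round(r[0]["p"],2),M[t].sum(),fit(t,[(M[t],)+v[1:]],[[x,y,yw]],parts=V))
        else:
            # stand: hide what the vase hides, score IoU outside the vase
            b=cv2.resize(M[t].astype(np.uint8),None,fx=S,fy=S,interpolation=0); k=1-cv2.dilate(vb,np.ones((5,5)))
            def cost(p): m=draw(MOD["stand"],p,v,S); return 1-(m&b&k).sum()/max(1,((m|b)&k).sum())
            s=np.array([524,47.3,-.256]); q=minimize(cost,s,method="Nelder-Mead",options=dict(initial_simplex=np.vstack([s]+[s+d for d in np.diag([8,8,.15])]),maxiter=120))
            print(n,t,round(r[0]["p"],2),M[t].sum(),q.x.round(3),round(q.fun,3))
    np.save(f"pics/{n}_m.npy",v[0])
E
python3 m.py
```

```text
[523.4  47.5 153.3] 29.6167 27.971546360757962 [ 0.4  0.  -1.8] yaw -0.25580299574884297
scene stand 0.63 687 [ 5.2655e+02  4.7707e+01 -2.6400e-01] 0.089
scene vase 0.62 689 (array([ 5.26213058e+02,  4.58598212e+01, -1.11368193e-01]), np.float64(0.14323962516733602))
wrist stand 0.72 2621 [ 5.24562e+02  4.82090e+01 -2.67000e-01] 0.092
wrist vase 0.59 7051 (array([ 5.23432896e+02,  4.68479295e+01, -2.45988720e-01]), np.float64(0.24680370936621643))
top stand 0.65 55 [ 5.25928e+02  4.67870e+01 -2.50000e-01] 0.889
```

move_arm(steps=[[[0.03,-0.04,0.15],0.08,1],[[0,0,0.2],0,1],[[0,0,0.15],0,1],[[0,0,0.1],0,1],[[0,0,0],0,1],[[0,0,0],0,1],[[0,0,0],0,1],[[0,0,0],0,1]])

```text
t: 30.73
ee_pos: [524.0, 48.2, 137.9]
orientation: [-3.114, 0.412, -0.0]
ft_force: [0.4, 0.2, -2.2]
width: 27.7
grasp_force: 30.0
```

```bash
python3 m.py
python3 - <<'E'
from h import *
im=np.load("pics/scene_m.npy"); cv2.imwrite("pics/f10.png",cv2.resize(im[130:270,160:460],(800,374),interpolation=2)[:,:,::-1])
E
```

```text
[524.   48.2 137.9] 30.7333 27.724779635214748 [ 0.4  0.2 -2.2] yaw -0.2628463913182282
scene stand 0.92 684 [ 5.23459e+02  4.94630e+01 -2.34000e-01] 0.073
scene vase 0.71 729 (array([ 5.22855496e+02,  4.59885944e+01, -1.65437486e-01]), np.float64(0.13852714949356482))
wrist stand 0.8 2793 [ 5.24722e+02  4.82070e+01 -2.51000e-01] 0.156
top stand 0.63 10 [ 5.2497e+02  4.5761e+01 -2.3900e-01] 0.996
```

View pics/f10.png

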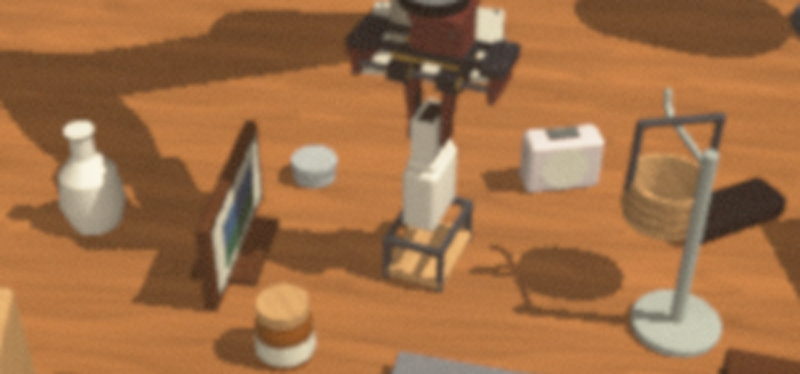

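The picture shows the vase held upright just above the stand with its long sides parallel to the opening, at crop (430,185). The basket hangs on the hook at (675,175), and the frame, round vase, tin, jar and clock are standing. The fits put the vase within about 1–2 mm of the opening's centre, so I'm handing it in.

```bash
python3 -c "
from workcell import ctrl
print(ctrl.close_job())"
```

```text
the job is handed in; nothing more can be done
None
```

The basket hangs by its handle on the hook, released, and the vase is held upright about 1 cm above the stand's opening, centred to about 1–2 mm by my fits; the job is handed in at about 31 s, with no verdict returned.

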